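# Press two flanged bushes home in a bearing housing

## Task

Two flanged bushes have been started in the bores of the bearing housing and still stand proud. Take the press driver from the tool tray and, with it upright and centred on the flange, push each bush straight down until the force rises sharply because its flange has met the housing face - fully home, but do not keep forcing it and do not press with the gripper itself. Then stand the driver upright back in the tray, let go, and leave everything else where it is.

Things in the scene. Friction and masses are not known exactly. Their poses are not given: they have to be found in the camera images.
- housing: Bearing housing: a bare aluminium block 100 (x) x 200 (y) x 65 mm high standing on four black rubber mounts on a dark steel foot plate 130 x 230 x 15 mm that is bolted to the bench. Origin at the centre of the foot plate's underside, z up; the block's top face is at z = 90 mm when unloaded. Two bores of 50 mm, on its y axis at y = +50 mm (bush_a) and y = -50 mm (bush_b). It cannot move sideways.
- block (a joint): How far the housing block has been pushed down into its rubber mounts, m: 0 unloaded; it sinks about 1 mm for every 10 N pushed on it or on a bush, and comes back up. More than 3.5 mm (about 35 N) is forcing it and damages it.
- bush_a_top (a point): Centre of the upper flange face of the bush in the +y bore. Brass-coloured hollow bush: flange 64 mm across and 8 mm thick, with a 36 mm hole in its upper face, on a 50 mm body. When fully home this point is 8 mm above the housing face (98 mm above the bench with the block unloaded); at the start it is 10 to 22 mm higher. Axes as the housing.
- bush_b_top (a point): The same for the identical bush in the -y bore.
- bush_a (a joint): How far bush_a has been pressed in, m: 0 = flange 22 mm above the housing face, 0.022 = fully home, flange on the face. It is a tight fit: it stays where it is left, moves down only under about 13 N (from the driver), and stops at the face; from there the force climbs well past that, by about 10 N for each mm the mounts give.
- bush_b (a joint): The same for bush_b; its fit is easier, about 9 N.
- driver: Press driver: steel disc foot 54 mm across and 16 mm thick, flat underneath, with a straight round handle 32 mm across rising from it to 110 mm above the underside; about 0.3 to 0.65 kg. Origin at the centre of the underside, z up along the handle. Stands upright in the tray.
- tray: Grey steel tool tray, fixed, open on top, 160 (x) x 200 (y) x 30 mm high outside, walls and floor 5 mm. Origin at the centre of its underside. The driver stands in its -y half, the seal ring lies in its +y half.
- tray_in (a point): Centre of the tray's inner floor, 5 mm above the bench; axes as the tray.
- seal_ring: Bystander: black rubber seal ring 64 mm across, 12 mm thick, in the tray. Origin at the centre of its underside.
- wrench: Bystander: steel wrench 170 mm long lying along x.
- insert_box: Bystander: blue plastic box 100 x 45 x 25 mm.
- hammer: Bystander: hammer lying at the back of the bench.
- tool_cone: Bystander: steel taper tool holder standing upright, 63 mm across, 90 mm high.
- v_block: Bystander: dark steel V-block 60 x 80 x 55 mm.
- spray_can: Bystander: red can 60 mm across, 160 mm high.
- carton: Bystander: cardboard carton 120 x 90 x 70 mm.

How it is judged:
By the outcome, as a careful person would: the job done as asked, in the order asked, and still so for the second after the job is handed in, with the robot touching nothing.
It also fails if it takes over 59 s, if anything falls off the work surface, if the arm or the gripper's body presses on something with over 40 N, if the wrist force passes 120 N, or if a joint passes its speed limit or range.

## Robot

A 6-joint arm with a two-finger parallel gripper is mounted at the origin on the work surface. World frame = base frame: x ahead of the robot, y to its left, z up, the work surface at z = 0. Lengths are in m, angles in rad, forces in N, time in s.
With the tool pointing down it reaches from about 0.325 to 0.775 m from the base axis. Payload 5.5 kg.
Tool frame: the origin (TCP) lies midway between the tips of the shut fingers; the grasp point (between the pads) lies 19 mm behind it; z points along the fingers, y is the line along which they close (so a half turn about z gives the same grasp; the last joint's range is limited). The gripper opens to 88 mm and grips with 3 to 60 N. Pads are 20 mm wide; open, the fingers measure 115 mm over their backs; the gripper's body (75 mm by 178 mm) begins 61 mm behind the grasp point.
Start: joints at [-1.299, 0.091, 1.231, -0, 1.82, -0.057], TCP at [0.194, -0.568, 0.223] pointing down, gripper open.
Joint ranges: [-2.87, 2.87], [-0.86, 2.18], [0.17, 2.46], [-1.51, 4.65], [0.06, 2.69], [-2.65, 2.65]. Speed limits (rad/s): [2.57, 2.57, 3.01, 3.14, 3.14, 3.14].

## Interface

Orientations are given as [roll, pitch, yaw] about the fixed x, y, z axes, in that order (R = Rz(yaw) Ry(pitch) Rx(roll)).
In Python, from workcell import r gives the robot as it stands.
- The arm moves only by the tool drive_effector, called after "Emit:" in YAML: its name, and indented under it one key for each argument. Schema: {"type":"object","properties":{"rows":{"type":"array","items":{"type":"number"},"minItems":5,"maxItems":100},"only":{"type":"string"},"quiet":{"type":"boolean"},"lines":{"type":"string"}},"required":["rows"],"additionalProperties":false}. rows is one flat list of numbers that holds 1 to 20 rows one after another, with no inner brackets; each row has 5 numbers: the finger opening in m, then dx, dy, dz in m, then a turn about the tool's z in rad; each row shifts and turns the commanded pose from where the row before left it, along the tool's axes as they then stand; what a row does not reach is not made up. A row lasts 1/12 s, in which the tool goes at most 0.0417 m and 0.125 rad, less where a joint would pass 70% of its speed; a pose out of reach is approached as far as the arm can. The fingers move at their own pace and stop on an object; the grip force is fixed at half the most. Time passes only in rows, so rows that do not move let the fingers close. The tool returns the time, the measured TCP pose, the force, the opening and the grip force at its end. only (a regular expression) keeps the lines of the reply that match it, lines (a string "A,B") keeps lines A to B, and quiet returns only ok. Input that does not fit is refused with a message, and nothing moves.
- r.observe(): the state, without advancing time (a new reading comes with each control period).
- r.camera(name): name is "scene" or "top" or "wrist"; returns a dict with "pixels" (384x512x3 uint8, red, green, blue), "fx", "fy", "cx", "cy" (pixels), "dist" ([k1, k2, p1, p2, k3] as OpenCV has them; the pictures are not rectified), "extrinsics" (4x4, takes a point from camera to world coordinates). Camera axes: x right, y down, z forward; pixel columns grow to the right and rows downward; lengths in m; the calibration is good to about 2 mm. A picture is of the moment at which its call begins. There is no depth.
- r.hand_in(): hands the job in; it is judged then, once.
The state is a dict: "time": time; "qpos": joint angles; "dq": joint speeds; "effort": joint torques, N m; "eef_pos": TCP position; "eef_rot": TCP orientation; "wrist_force": force on the tool from outside, world axes, zero at the start; "moment": the same for the moment, N m; "width": finger opening in m; "finger_force": force on a finger pad.
Only numpy, scipy, OpenCV 4.12 (cv2) and the standard library are available. Lean on these libraries where they do the work, as an engineer would, in place of code of your own. Each camera call takes 0.05 s, during which the arm holds its last target. There are 200 camera calls.

## Working session

There is one attempt and no reset: what is moved stays moved. The work goes in short steps, Python scripts to look and compute and a tool call to move; the robot and the scene stay as the last step left them, time stands still between calls to the robot, and variables do not carry over. Pictures are saved under pics/ and viewed, at most 10 in all, crops included, and the job is handed in when it is done.

```bash
ls; mkdir -p pics; python3 - <<'E'
from workcell import r
import cv2,numpy as np
for n in("scene","top"):
    c=r.camera(n); cv2.imwrite(f"pics/{n}0.png",c["pixels"][:,:,::-1]); print(n,c["fx"],c["cx"],c["cy"],c["dist"],np.round(c["extrinsics"],3).tolist())
    np.save(f"{n}0.npy",c,allow_pickle=True)
s=r.observe();print({k:np.round(v,4).tolist() for k,v in s.items()})
E
```

```text
pics
workcell.py
scene 385.2160201695637 257.4946806291729 191.19993966870166 [0.00370778 0.         0.         0.         0.        ] [[0.839, 0.335, -0.429, 1.138], [0.544, -0.539, 0.643, -0.766], [-0.016, -0.772, -0.635, 0.883], [0.0, 0.0, 0.0, 1.0]]
top 400.27769434151935 253.7686154298061 186.48997420157576 [-0.10969754  0.          0.          0.          0.        ] [[-0.056, -0.978, 0.199, 0.354], [-0.998, 0.055, -0.012, 0.001], [0.001, -0.199, -0.98, 1.347], [0.0, 0.0, 0.0, 1.0]]
{'time': 0.1, 'qpos': [-1.2987, 0.0918, 1.2317, -0.0, 1.8198, -0.0567], 'dq': [0.0005, -0.0024, -0.0023, -0.0015, -0.0004, 0.0002], 'effort': [0.0025, -44.7861, -40.7567, 0.0699, 0.0285, -0.0001], 'eef_pos': [0.1937, -0.5676, 0.2216], 'eef_rot': [-3.1398, -0.0001, 0.3288], 'wrist_force': [-0.3352, 0.1163, 0.0573], 'moment': [-0.0324, -0.0255, 0.0268], 'finger_force': 0.0, 'width': 0.088}
```

View pics/top0.png

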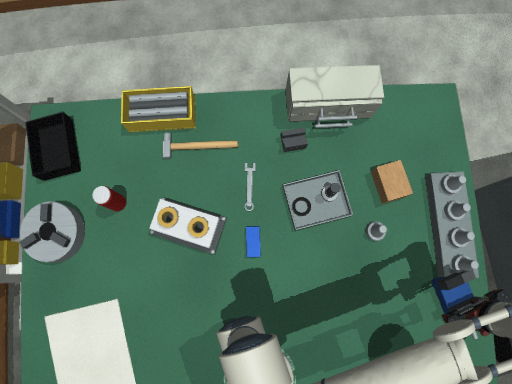

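View pics/scene0.png

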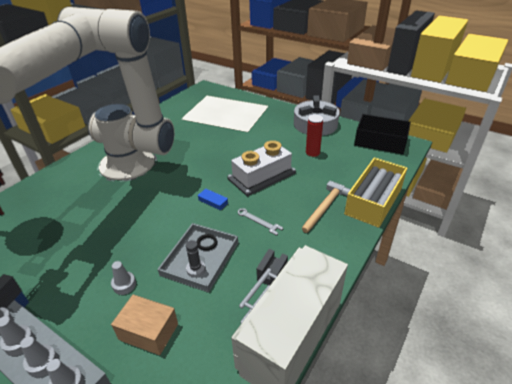

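Top view: the housing is at about (188,225), with bushes at (167,217) and (199,227). The tray is at about (318,200), with the driver near (331,191). The scene view shows the driver at about (194,258) and the bushes at (250,156) and (273,147). I'll zoom in on these next.

```bash
python3 - <<'E'
import cv2,numpy as np
t=cv2.imread("pics/top0.png");s=cv2.imread("pics/scene0.png")
f=lambda im,x,y:cv2.resize(im[y:y+60,x:x+80],(400,300),interpolation=cv2.INTER_CUBIC)
cv2.imwrite("pics/z.png",np.vstack([np.hstack([f(t,148,195),f(t,277,168)]),np.hstack([f(s,225,135),f(s,158,225)])]))
E
```

```text
(no output)
```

View pics/z.png

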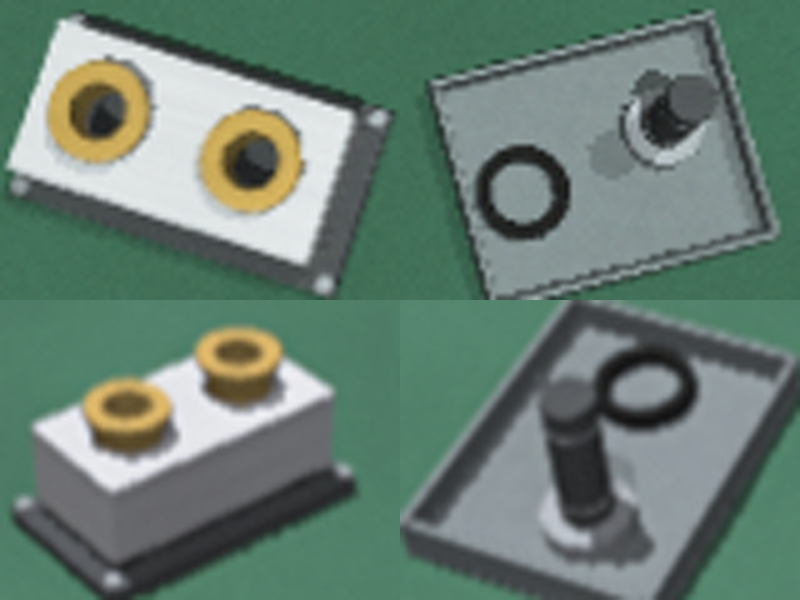

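```bash
cat > h.py <<'E'
import numpy as np,cv2
from scipy.optimize import least_squares
C={n:np.load(f"{n}0.npy",allow_pickle=True).item() for n in("top","scene")}
def proj(c,P):
    E=np.linalg.inv(c["extrinsics"]);K=np.array([[c["fx"],0,c["cx"]],[0,c["fy"],c["cy"]],[0,0,1.]])
    return cv2.projectPoints(np.atleast_2d(np.array(P,float)),cv2.Rodrigues(E[:3,:3])[0],E[:3,3],K,np.array(c["dist"],float))[0][:,0]
def ray_z(c,uv,z):
    return least_squares(lambda p:(proj(c,[p[0],p[1],z])[0]-uv),[.5,0]).x
def tri(obs): # list of (cam,uv)
    s=least_squares(lambda p:np.concatenate([proj(c,p)[0]-uv for c,uv in obs]),[.5,0,.1]);return s.x,np.abs(s.fun).max()
E
python3 - <<'E'
from h import *
T,S=C["top"],C["scene"]
z=lambda x0,y0,u,v:np.array([x0+(u+.5)/5-.5,y0+(v+.5)/5-.5])
for n,a,b in(("a",z(148,195,99,111),z(225,135,239,53)),("b",z(148,195,251,160),z(225,135,128,105)),("drv",z(277,168,291,98),z(158,225,169,98))):
    print(n,tri([(T,a),(S,b)]),ray_z(T,a,.115))
print("base",ray_z(T,z(277,168,264,132),.013),ray_z(S,z(158,225,189,219),.013))
for u,v in((70,18),(357,104),(306,266),(8,167)):print("blk",ray_z(T,z(148,195,u,v),.09))
for u,v in((35,425-300),(113,492-300),(333,390-300)):print("blkS",ray_z(S,z(225,135,u,v),.09))
for u,v in((312,13),(376,233),(88,298),(32,84)):print("tray",ray_z(T,z(277,168,u,v),.03))
E
```

```text
a (array([0.52239783, 0.25976169, 0.1173132 ]), np.float64(0.23427540799178814)) [0.52221296 0.25982265]
b (array([0.48729196, 0.16644181, 0.11305938]), np.float64(0.16749783726712053)) [0.48673071 0.16587003]
drv (array([ 0.58750768, -0.26934452,  0.11123739]), np.float64(0.078137580949317)) [ 0.58659325 -0.26872981]
base [ 0.58342854 -0.27033663] [ 0.58887579 -0.27181884]
blk [0.58657823 0.28287589]
blk [0.52129832 0.10095927]
blk [0.42131059 0.13696201]
blk [0.4929788  0.32384774]
blkS [0.42521019 0.138365  ]
blkS [0.51855918 0.10109583]
blkS [0.58600324 0.29046014]
tray [ 0.66064444 -0.3075386 ]
tray [ 0.50796963 -0.33583815]
tray [ 0.47623758 -0.14013381]
tray [ 0.62206741 -0.1133007 ]
```

```bash
cat >> h.py <<'E'
def go(P,show=1):
    from workcell import r
    from scipy.spatial.transform import Rotation as R
    s=r.observe();M=R.from_euler("xyz",s["eef_rot"]).as_matrix()
    d=M.T@(np.array(P)-s["eef_pos"]);print("t",round(s["time"],2),"rot",np.round(s["eef_rot"],4),"tool d",np.round(d,4));return d
E
python3 -c "
from h import *
go([.587,-.270,.17])"
```

Emit:
drive_effector:
  rows: [0.088, 0.0335, -0.011, 0.0035, 0, 0.088, 0.0335, -0.011, 0.0035, 0, 0.088, 0.0335, -0.011, 0.0035, 0, 0.088, 0.0335, -0.011, 0.0035, 0, 0.088, 0.0335, -0.011, 0.0035, 0, 0.088, 0.0335, -0.011, 0.0035, 0, 0.088, 0.0335, -0.011, 0.0035, 0, 0.088, 0.0335, -0.011, 0.0035, 0, 0.088, 0.0335, -0.011, 0.0035, 0, 0.088, 0.0335, -0.011, 0.0035, 0, 0.088, 0.0335, -0.011, 0.0035, 0, 0.088, 0.0335, -0.011, 0.0035, 0, 0.088, 0.0335, -0.011, 0.0035, 0, 0.088, 0.0335, -0.011, 0.0035, 0, 0.088, 0, 0, 0, 0, 0.088, 0, 0, 0, 0, 0.088, 0, 0, 0, 0]

```text
time: 1.52
eef_pos: [0.5874, -0.2709, 0.1731]
eef_rot: [-3.141, 0.001, 0.329]
wrist_force: [-0.5, -0.5, -0.0]
width: 0.0879
finger_force: 0.0
```

```bash
python3 - <<'E'
from h import *
from workcell import r
c=r.camera("wrist");cv2.imwrite("pics/w1.png",c["pixels"][:,:,::-1]);np.save("w1.npy",c,allow_pickle=True)
print(proj(c,[.587,-.27,.115]),proj(c,[.587,-.27,.005]))
go([.587,-.270,.066])
E
```

```text
[[256.57402821 211.51132383]] [[257.27129616 177.52135995]]
t 1.57 rot [3.1416e+00 8.0000e-04 3.2800e-01] tool d [ 0.0004 -0.0014  0.1075]
```

View pics/w1.png

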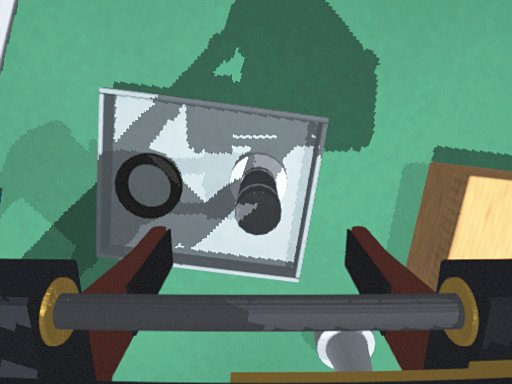

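The wrist view shows the handle top at about (258.5,213) and the foot at (259,178). Both are within about 2 px of the predictions, so I'll descend.

```bash
python3 - <<'E'
from h import *
c=np.load("w1.npy",allow_pickle=True).item()
print(ray_z(c,np.array([258.5,213]),.115),ray_z(c,np.array([259,178]),.013))
E
```

```text
[ 0.58643066 -0.27154619] [ 0.58868837 -0.27119433]
```

Emit:
drive_effector:
  rows: [0.088, 0, -0.001, 0.015, 0, 0.088, 0, 0, 0.015, 0, 0.088, 0, 0, 0.015, 0, 0.088, 0, 0, 0.015, 0, 0.088, 0, 0, 0.015, 0, 0.088, 0, 0, 0.015, 0, 0.088, 0, 0, 0.015, 0, 0.088, 0, 0, 0, 0, 0.088, 0, 0, 0, 0]

```text
time: 2.32
eef_pos: [0.5862, -0.2706, 0.0682]
eef_rot: [-3.141, 0.001, 0.327]
wrist_force: [0.2, 0.7, 0.5]
width: 0.088
finger_force: 0.0
```

Emit:
drive_effector:
  rows: [0.02, 0, 0, 0, 0, 0.02, 0, 0, 0, 0, 0.02, 0, 0, 0, 0, 0.02, 0, 0, 0, 0, 0.02, 0, 0, 0, 0, 0.02, 0, 0, 0, 0, 0.02, 0, 0, 0, 0, 0.02, 0, 0, 0, 0, 0.02, 0, 0, 0, 0, 0.02, 0, 0, 0, 0]

```text
time: 3.15
eef_pos: [0.5876, -0.2698, 0.0685]
eef_rot: [3.142, 0.0, 0.329]
wrist_force: [1.0, -0.4, -0.1]
width: 0.0316
finger_force: 30.0
```

Emit:
drive_effector:
  rows: [0.02, 0, 0, -0.01, 0, 0.02, 0, 0, -0.02, 0, 0.02, 0, 0, -0.02, 0, 0.02, 0, 0, -0.02, 0, 0.02, 0, 0, -0.02, 0, 0.02, 0, 0, -0.02, 0, 0.02, 0, 0, -0.02, 0, 0.02, 0, 0, 0, 0, 0.02, 0, 0, 0, 0, 0.02, 0, 0, 0, 0]

```text
time: 3.98
eef_pos: [0.5871, -0.2695, 0.1967]
eef_rot: [-3.14, 0.002, 0.329]
wrist_force: [0.3, -0.0, -5.7]
width: 0.0317
finger_force: 30.0
```

```bash
python3 -c "
from h import *
go([.5224,.2598,.21]);go([.487,.166,.21])"
```

```text
t 3.98 rot [-3.1396e+00  1.9000e-03  3.2880e-01] tool d [ 0.1096 -0.5218 -0.0125]
t 3.98 rot [-3.1396e+00  1.9000e-03  3.2880e-01] tool d [ 0.0459 -0.4445 -0.0125]
```

Emit:
drive_effector:
  rows: [0.02, 0.003, -0.01, -0.003, 0, 0.02, 0.007, -0.033, -0.003, 0, 0.02, 0.007, -0.033, -0.003, 0, 0.02, 0.007, -0.033, 0, 0, 0.02, 0.007, -0.033, 0, 0, 0.02, 0.007, -0.033, 0, 0, 0.02, 0.007, -0.033, 0, 0, 0.02, 0.007, -0.033, 0, 0, 0.02, 0.007, -0.033, 0, 0, 0.02, 0.007, -0.033, 0, 0, 0.02, 0.007, -0.033, 0, 0, 0.02, 0.007, -0.033, 0, 0, 0.02, 0.007, -0.033, 0, 0, 0.02, 0.007, -0.033, 0, 0, 0.02, 0.007, -0.033, 0, 0, 0.02, 0.007, -0.033, 0, 0, 0.02, 0.0025, -0.017, 0, 0, 0.02, 0, 0, 0, 0, 0.02, 0, 0, 0, 0, 0.02, 0, 0, 0, 0]

```text
time: 5.65
eef_pos: [0.523, 0.2596, 0.2066]
eef_rot: [3.141, 0.002, 0.329]
wrist_force: [0.6, -1.1, -4.9]
width: 0.0315
finger_force: 30.0
```

```bash
python3 - <<'E'
from h import *
from workcell import r
go([.5224,.2598,.185])
im=[]
for n,x,y,w in(("top",120,180,80),("scene",225,90,100),("wrist",0,0,512)):
    c=r.camera(n);np.save(n+"2.npy",c,allow_pickle=True);p=c["pixels"][y:y+w*3//4,x:x+w,::-1]
    im.append(cv2.resize(p,(400,300),interpolation=cv2.INTER_CUBIC))
im.append(im[0]*0)
cv2.imwrite("pics/p2.png",np.vstack([np.hstack(im[:2]),np.hstack(im[2:])]))
E
```

```text
t 5.65 rot [3.141e+00 2.000e-03 3.289e-01] tool d [-0.0005 -0.0004  0.0216]
```

View pics/p2.png

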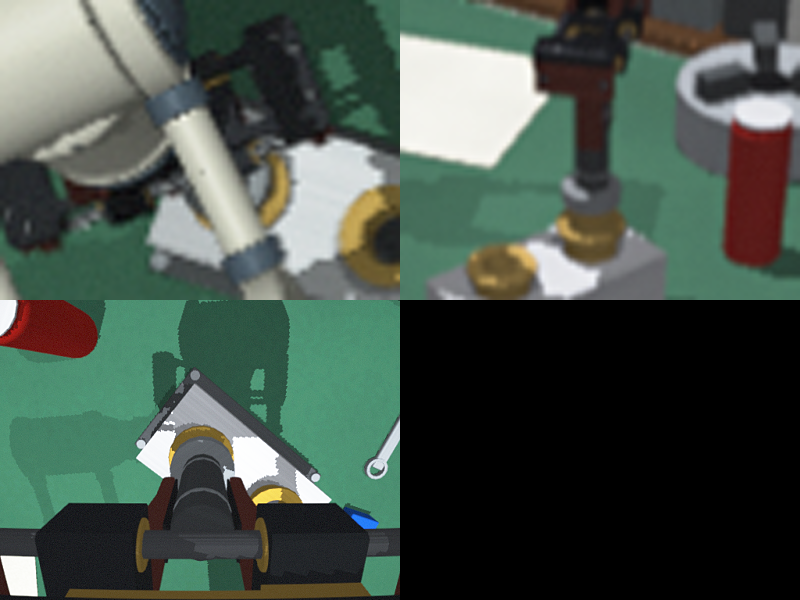

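The driver hangs upright over bush_a, with the foot at about (200,455) in the wrist tile. I'll overlay the predicted outlines to check the centring.

```bash
cat >> h.py <<'E'
def circ(x,y,z,rad):
    t=np.linspace(0,2*np.pi,60);return np.c_[x+rad*np.cos(t),y+rad*np.sin(t),z+0*t]
def overlay(c,cs,box,f,name):
    x,y,w,h=box;im=cv2.resize(c["pixels"][y:y+h,x:x+w,::-1],None,fx=f,fy=f,interpolation=cv2.INTER_CUBIC)
    for P,col in cs:
        q=((proj(c,P)-[x,y]+.5)*f-.5).round().astype(int);cv2.polylines(im,[q],False,col,1)
    if name:cv2.imwrite(name,im)
    return im
E
python3 - <<'E'
from h import *
w=np.load("wrist2.npy",allow_pickle=True).item();s=np.load("scene2.npy",allow_pickle=True).item()
x,y,z=.523,.2596,.2066-.0635
cs=[(circ(.5224,.2598,.1173,.032),(255,0,0)),(circ(x,y,z,.027),(0,0,255)),(circ(x,y,z+.016,.027),(0,0,255)),(circ(.487,.1664,.113,.032),(255,0,0))]
a=overlay(w,cs,(160,140,133,120),3,None);b=overlay(s,cs,(235,115,80,72),5,None)
cv2.imwrite("pics/o2.png",np.hstack([a,b]))
E
```

```text
(no output)
```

View pics/o2.png

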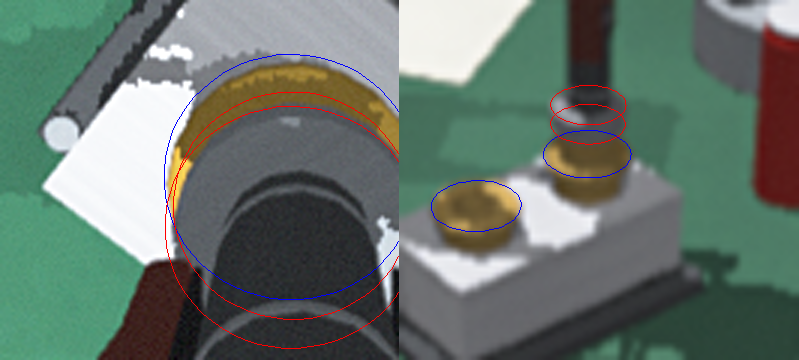

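Emit:
drive_effector:
  rows: [0.02, 0, 0, 0.01, 0, 0.02, 0, 0, 0.005, 0, 0.02, 0, 0, 0.002, 0, 0.02, 0, 0, 0, 0, 0.02, 0, 0, 0, 0]

```text
time: 6.22
eef_pos: [0.5235, 0.2597, 0.1902]
eef_rot: [3.142, 0.001, 0.328]
wrist_force: [0.3, -0.5, -4.4]
width: 0.0311
finger_force: 30.0
```

```bash
python3 - <<'E'
from h import *
from workcell import r
s=r.observe();x,y,z=s["eef_pos"];z-=.0635;print(x,y,z)
w=r.camera("wrist");np.save("wrist3.npy",w,allow_pickle=True);sc=r.camera("scene");np.save("scene3.npy",sc,allow_pickle=True)
cs=[(circ(.5224,.2598,.1173,.032),(255,0,0)),(circ(x,y,z,.027),(0,0,255)),(circ(x,y,z+.016,.027),(0,0,255))]
a=overlay(w,cs,(190,120,132,120),3,None);b=overlay(sc,cs[:],(255,105,50,45),8,None)
cv2.imwrite("pics/o3.png",np.hstack([a,b]))
E
```

```text
0.5234782272844672 0.25974585743425693 0.126691870060238
```

View pics/o3.png

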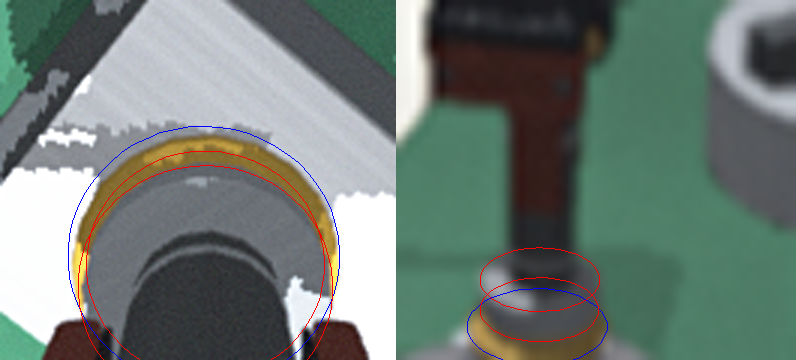

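```bash
cat >> h.py <<'E'
def edges(w,c0,R=(30,60),angs=np.deg2rad(np.arange(-150,-29,5))):
    """rays from image centre c0 inward from outside: outermost and innermost brass pixel"""
    im=w["pixels"].astype(float);b=((im[:,:,0]-im[:,:,2])>35).astype(np.float32)
    o,i=[],[]
    for a in angs:
        rr=np.arange(R[0],R[1],.25);X=c0[0]+rr*np.cos(a);Y=c0[1]+rr*np.sin(a)
        v=cv2.remap(b,X.astype(np.float32)[None],Y.astype(np.float32)[None],cv2.INTER_LINEAR)[0]>.5
        if v.sum()>3:
            k=np.where(v)[0];o.append((X[k[-1]],Y[k[-1]]));i.append((X[k[0]],Y[k[0]]))
    return np.array(o),np.array(i)
def dist(poly,pts):
    q=poly.astype(np.float32).reshape(-1,1,2);return np.array([cv2.pointPolygonTest(q,(float(p[0]),float(p[1])),True) for p in pts])
E
cat > fit.py <<'E'
from h import *
import sys
def fit(w,x,y,z,b,R=(25,60)):
    c0=proj(w,[x,y,z+.008])[0];o,i=edges(w,c0,R)
    hull=lambda p:cv2.convexHull(np.vstack([proj(w,circ(p[0],p[1],z,.027)),proj(w,circ(p[0],p[1],z+.016,.027))]).astype(np.float32))
    f=least_squares(lambda p:dist(hull(p),i),[x,y],loss="soft_l1",diff_step=1e-3)
    g=least_squares(lambda p:dist(proj(w,circ(*p,.032)),o),b,loss="soft_l1",diff_step=1e-3)
    g2=least_squares(lambda p:dist(proj(w,circ(*p,b[2],.032)),o),b[:2],loss="soft_l1",diff_step=1e-3)
    print(len(o),"foot",f.x.round(4),np.abs(f.fun).mean().round(2),"bush",g.x.round(4),np.abs(g.fun).mean().round(2),"bush fixed z",g2.x.round(4),np.abs(g2.fun).mean().round(2))
    return f.x,g2.x
if __name__=="__main__":
    w=np.load("wrist3.npy",allow_pickle=True).item()
    fit(w,.5235,.2597,.1267,[.5224,.2598,.1173])
    fit(w,.5235,.2597,.1267,[.5224,.2598,.111])
    w=np.load("wrist2.npy",allow_pickle=True).item()
    fit(w,.523,.2596,.1431,[.5224,.2598,.1173])
E
python3 fit.py
```

```text
25 foot [0.5211 0.2584] 0.24 bush [0.5187 0.258  0.1068] 0.23 bush fixed z [0.5202 0.2585] 0.43
25 foot [0.5211 0.2584] 0.24 bush [0.5187 0.258  0.1069] 0.24 bush fixed z [0.5193 0.2582] 0.28
25 foot [0.5212 0.2576] 0.25 bush [0.5189 0.2582 0.1076] 0.22 bush fixed z [0.5201 0.2585] 0.44
```

Emit:
drive_effector:
  rows: [0.02, -0.0014, -0.0005, 0.003, 0, 0.02, 0, 0, 0.003, 0, 0.02, 0, 0, 0.002, 0, 0.02, 0, 0, 0, 0, 0.02, 0, 0, 0, 0]

```text
time: 6.73
eef_pos: [0.5221, 0.2601, 0.1831]
eef_rot: [-3.141, -0.0, 0.329]
wrist_force: [-0.1, 0.8, -3.1]
width: 0.0317
finger_force: 30.0
```

Emit:
drive_effector:
  rows: [0.02, 0, 0, 0.002, 0, 0.02, 0, 0, 0, 0]

```text
time: 6.9
eef_pos: [0.5222, 0.2601, 0.1823]
eef_rot: [-3.141, -0.002, 0.329]
wrist_force: [-3.2, -1.2, 5.1]
width: 0.0314
finger_force: 30.0
```

Emit:
drive_effector:
  rows: [0.02, 0, 0, 0.002, 0, 0.02, 0, 0, 0, 0]

```text
time: 7.07
eef_pos: [0.5222, 0.2601, 0.1808]
eef_rot: [-3.141, -0.002, 0.329]
wrist_force: [-4.4, -1.6, 6.6]
width: 0.0315
finger_force: 30.0
```

Emit:
drive_effector:
  rows: [0.02, 0, 0, 0.002, 0, 0.02, 0, 0, 0, 0]

```text
time: 7.23
eef_pos: [0.5222, 0.2601, 0.179]
eef_rot: [-3.141, -0.002, 0.329]
wrist_force: [-3.9, -1.5, 8.1]
width: 0.0314
finger_force: 30.0
```

Emit:
drive_effector:
  rows: [0.02, 0, 0, 0.002, 0, 0.02, 0, 0, 0.002, 0, 0.02, 0, 0, 0, 0]

```text
time: 7.48
eef_pos: [0.5222, 0.2601, 0.1749]
eef_rot: [-3.141, -0.002, 0.329]
wrist_force: [-3.0, -1.4, 7.3]
width: 0.0317
finger_force: 30.0
```

Emit:
drive_effector:
  rows: [0.02, 0, 0, 0.002, 0, 0.02, 0, 0, 0.002, 0, 0.02, 0, 0, 0, 0]

```text
time: 7.73
eef_pos: [0.5222, 0.2601, 0.1709]
eef_rot: [-3.141, -0.002, 0.329]
wrist_force: [-3.5, -2.2, 7.4]
width: 0.0315
finger_force: 30.0
```

Emit:
drive_effector:
  rows: [0.02, 0, 0, 0.002, 0, 0.02, 0, 0, 0.002, 0, 0.02, 0, 0, 0, 0]

```text
time: 7.98
eef_pos: [0.5222, 0.2601, 0.1668]
eef_rot: [-3.141, -0.002, 0.329]
wrist_force: [-3.2, -1.1, 7.3]
width: 0.0316
finger_force: 30.0
```

Emit:
drive_effector:
  rows: [0.02, 0, 0, 0.002, 0, 0.02, 0, 0, 0.001, 0, 0.02, 0, 0, 0, 0]

```text
time: 8.23
eef_pos: [0.5222, 0.2601, 0.164]
eef_rot: [-3.141, -0.002, 0.329]
wrist_force: [-3.7, -2.2, 7.1]
width: 0.0316
finger_force: 30.0
```

Emit:
drive_effector:
  rows: [0.02, 0, 0, 0.001, 0, 0.02, 0, 0, 0, 0]

```text
time: 8.4
eef_pos: [0.5222, 0.2601, 0.163]
eef_rot: [-3.141, -0.002, 0.329]
wrist_force: [-3.6, -1.2, 6.5]
width: 0.0316
finger_force: 30.0
```

Emit:
drive_effector:
  rows: [0.02, 0, 0, 0.001, 0, 0.02, 0, 0, 0, 0]

```text
time: 8.57
eef_pos: [0.5222, 0.2601, 0.1621]
eef_rot: [-3.141, -0.002, 0.329]
wrist_force: [-3.9, -1.7, 6.1]
width: 0.0314
finger_force: 30.0
```

Emit:
drive_effector:
  rows: [0.02, 0, 0, 0.001, 0, 0.02, 0, 0, 0, 0]

```text
time: 8.73
eef_pos: [0.5222, 0.2601, 0.1611]
eef_rot: [-3.141, -0.002, 0.329]
wrist_force: [-4.5, -2.1, 8.1]
width: 0.0313
finger_force: 30.0
```

Emit:
drive_effector:
  rows: [0.02, 0, 0, 0.001, 0, 0.02, 0, 0, 0, 0]

```text
time: 8.9
eef_pos: [0.5222, 0.2601, 0.1603]
eef_rot: [-3.141, -0.002, 0.329]
wrist_force: [-5.0, -2.7, 8.0]
width: 0.0313
finger_force: 30.0
```

Emit:
drive_effector:
  rows: [0.02, 0, 0, 0.001, 0, 0.02, 0, 0, 0, 0]

```text
time: 9.07
eef_pos: [0.5223, 0.2601, 0.16]
eef_rot: [-3.141, -0.003, 0.329]
wrist_force: [-5.0, -3.1, 10.5]
width: 0.0316
finger_force: 30.0
```

Emit:
drive_effector:
  rows: [0.02, 0, 0, 0.001, 0, 0.02, 0, 0, 0, 0]

```text
time: 9.23
eef_pos: [0.5223, 0.2601, 0.1598]
eef_rot: [-3.141, -0.004, 0.329]
wrist_force: [-6.2, -3.5, 13.2]
width: 0.0313
finger_force: 30.0
```

Emit:
drive_effector:
  rows: [0.02, 0, 0, 0.001, 0, 0.02, 0, 0, 0, 0]

```text
time: 9.4
eef_pos: [0.5224, 0.2601, 0.1595]
eef_rot: [-3.141, -0.004, 0.329]
wrist_force: [-7.2, -3.7, 16.0]
width: 0.0311
finger_force: 30.0
```

Emit:
drive_effector:
  rows: [0.02, 0, 0, 0.001, 0, 0.02, 0, 0, 0, 0]

```text
time: 9.57
eef_pos: [0.5225, 0.2601, 0.1592]
eef_rot: [-3.141, -0.005, 0.329]
wrist_force: [-7.3, -3.0, 19.1]
width: 0.0317
finger_force: 30.0
```

Emit:
drive_effector:
  rows: [0.02, 0, 0, -0.005, 0, 0.02, 0, 0, -0.005, 0, 0.02, 0, 0, -0.01, 0, 0.02, 0, 0, -0.01, 0, 0.02, 0, 0, -0.01, 0, 0.02, 0, 0, 0, 0, 0.02, 0, 0, 0, 0]

```text
time: 10.15
eef_pos: [0.5226, 0.2602, 0.1946]
eef_rot: [-3.141, -0.002, 0.329]
wrist_force: [-0.0, 0.5, -4.8]
width: 0.0314
finger_force: 30.0
```

```bash
python3 -c "
from h import *
d=go([.4870,.1665,.19])"
```

```text
t 10.15 rot [-3.1414e+00 -1.8000e-03  3.2880e-01] tool d [-0.064   0.0772  0.0045]
```

Emit:
drive_effector:
  rows: [0.02, -0.016, 0.0193, 0, 0, 0.02, -0.016, 0.0193, 0, 0, 0.02, -0.016, 0.0193, 0, 0, 0.02, -0.016, 0.0193, 0.003, 0, 0.02, 0, 0, 0.003, 0, 0.02, 0, 0, 0, 0, 0.02, 0, 0, 0, 0]

```text
time: 10.73
eef_pos: [0.4864, 0.1665, 0.1871]
eef_rot: [-3.141, 0.001, 0.329]
wrist_force: [-0.3, 0.7, -6.1]
width: 0.0314
finger_force: 30.0
```

```bash
python3 - <<'E'
from h import *
from fit import fit
from workcell import r
s=r.observe();x,y,z=s["eef_pos"];z-=.0645
w=r.camera("wrist");np.save("wrist4.npy",w,allow_pickle=True);sc=r.camera("scene")
fit(w,x,y,z,[.487,.1665,.113])
ca=[(circ(.5224,.2598,.098,.032),(255,0,0)),(circ(.5224,.2598,.090,.032),(255,0,0))]
cs=[(circ(.487,.1665,.113,.032),(255,0,0)),(circ(x,y,z,.027),(0,0,255)),(circ(x,y,z+.016,.027),(0,0,255))]
a=overlay(w,cs,(190,120,132,120),3,None);b=overlay(sc,cs+ca,(235,120,66,60),6,None)
cv2.imwrite("pics/o4.png",np.hstack([a,b]))
E
```

```text
25 foot [0.4839 0.1653] 0.29 bush [0.4837 0.1645 0.1033] 0.26 bush fixed z [0.485  0.1649] 0.41
```

View pics/o4.png

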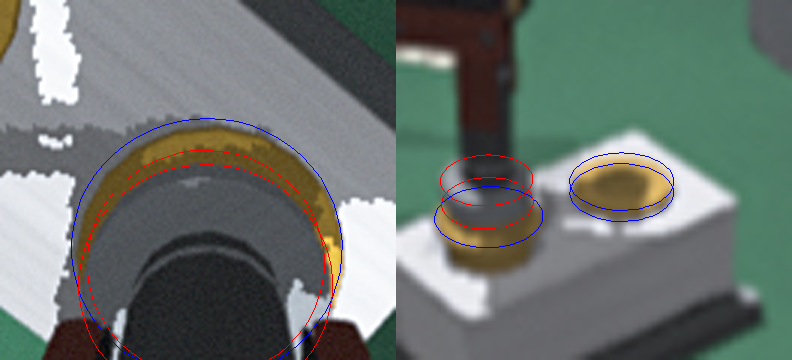

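The right tile shows bush_a's flange seated on the face, matching the home outline at about (621,185). The foot is within about 1 mm of bush_b's centre. Now I'll press b.

Emit:
drive_effector:
  rows: [0.02, 0, 0.0006, 0.003, 0, 0.02, 0, 0, 0.003, 0, 0.02, 0, 0, 0.002, 0, 0.02, 0, 0, 0, 0]

```text
time: 11.17
eef_pos: [0.4865, 0.166, 0.1788]
eef_rot: [-3.141, 0.001, 0.329]
wrist_force: [0.0, -0.0, -4.9]
width: 0.0315
finger_force: 30.0
```

Emit:
drive_effector:
  rows: [0.02, 0, 0, 0.002, 0, 0.02, 0, 0, 0.002, 0, 0.02, 0, 0, 0, 0]

```text
time: 11.42
eef_pos: [0.4867, 0.1659, 0.1769]
eef_rot: [-3.141, -0.001, 0.329]
wrist_force: [-3.7, 0.4, 2.6]
width: 0.0316
finger_force: 30.0
```

Emit:
drive_effector:
  rows: [0.02, 0, 0, 0.002, 0, 0.02, 0, 0, 0.002, 0, 0.02, 0, 0, 0, 0]

```text
time: 11.67
eef_pos: [0.4867, 0.1659, 0.1718]
eef_rot: [-3.141, -0.001, 0.329]
wrist_force: [-2.7, 0.2, 3.6]
width: 0.0314
finger_force: 30.0
```

Emit:
drive_effector:
  rows: [0.02, 0, 0, 0.002, 0, 0.02, 0, 0, 0.001, 0, 0.02, 0, 0, 0, 0]

```text
time: 11.92
eef_pos: [0.4867, 0.1659, 0.1684]
eef_rot: [-3.141, -0.0, 0.329]
wrist_force: [-3.5, 2.0, 2.7]
width: 0.0318
finger_force: 30.0
```

Emit:
drive_effector:
  rows: [0.02, 0, 0, 0.002, 0, 0.02, 0, 0, 0.002, 0, 0.02, 0, 0, 0, 0]

```text
time: 12.17
eef_pos: [0.4867, 0.1659, 0.1641]
eef_rot: [-3.141, -0.0, 0.329]
wrist_force: [-2.8, 2.6, 3.6]
width: 0.0316
finger_force: 30.0
```

Emit:
drive_effector:
  rows: [0.02, 0, 0, 0.001, 0, 0.02, 0, 0, 0.001, 0, 0.02, 0, 0, 0, 0]

```text
time: 12.42
eef_pos: [0.4867, 0.1658, 0.1624]
eef_rot: [-3.141, 0.0, 0.329]
wrist_force: [-2.8, 1.6, 3.4]
width: 0.0317
finger_force: 30.0
```

Emit:
drive_effector:
  rows: [0.02, 0, 0, 0.001, 0, 0.02, 0, 0, 0, 0]

```text
time: 12.58
eef_pos: [0.4867, 0.1658, 0.1615]
eef_rot: [-3.141, -0.0, 0.329]
wrist_force: [-2.5, 2.0, 2.9]
width: 0.0314
finger_force: 30.0
```

Emit:
drive_effector:
  rows: [0.02, 0, 0, 0.001, 0, 0.02, 0, 0, 0, 0]

```text
time: 12.75
eef_pos: [0.4867, 0.1658, 0.1607]
eef_rot: [-3.141, -0.0, 0.329]
wrist_force: [-2.5, 3.3, 4.8]
width: 0.0316
finger_force: 30.0
```

Emit:
drive_effector:
  rows: [0.02, 0, 0, 0.001, 0, 0.02, 0, 0, 0, 0]

```text
time: 12.92
eef_pos: [0.4867, 0.1658, 0.1604]
eef_rot: [-3.141, -0.001, 0.329]
wrist_force: [-4.1, 1.9, 7.5]
width: 0.0314
finger_force: 30.0
```

Emit:
drive_effector:
  rows: [0.02, 0, 0, 0.001, 0, 0.02, 0, 0, 0, 0]

```text
time: 13.08
eef_pos: [0.4868, 0.1659, 0.1601]
eef_rot: [-3.141, -0.002, 0.329]
wrist_force: [-4.4, 1.2, 11.1]
width: 0.0314
finger_force: 30.0
```

Emit:
drive_effector:
  rows: [0.02, 0, 0, 0.001, 0, 0.02, 0, 0, 0, 0]

```text
time: 13.25
eef_pos: [0.4868, 0.1659, 0.1598]
eef_rot: [-3.142, -0.002, 0.329]
wrist_force: [-6.0, 0.9, 13.0]
width: 0.0314
finger_force: 30.0
```

Emit:
drive_effector:
  rows: [0.02, 0, 0, 0.001, 0, 0.02, 0, 0, 0, 0]

```text
time: 13.42
eef_pos: [0.4868, 0.1659, 0.1595]
eef_rot: [-3.142, -0.003, 0.329]
wrist_force: [-7.1, 0.8, 17.0]
width: 0.0315
finger_force: 30.0
```

Emit:
drive_effector:
  rows: [0.02, 0, 0, -0.005, 0, 0.02, 0, 0, -0.005, 0, 0.02, 0, 0, -0.01, 0, 0.02, 0, 0, -0.01, 0, 0.02, 0, 0, -0.01, 0, 0.02, 0, 0, -0.01, 0, 0.02, 0, 0, 0, 0, 0.02, 0, 0, 0, 0]

```text
time: 14.08
eef_pos: [0.4872, 0.1658, 0.2077]
eef_rot: [3.141, -0.002, 0.329]
wrist_force: [0.6, -0.0, -5.4]
width: 0.0311
finger_force: 30.0
```

```bash
python3 - <<'E'
from h import *
go([.5874,-.2697,.2])
E
```

```text
t 14.08 rot [ 3.1414e+00 -1.9000e-03  3.2870e-01] tool d [-0.0457  0.4445  0.0077]
```

Emit:
drive_effector:
  rows: [0.02, -0.001, 0.0127, 0, 0, 0.02, -0.0033, 0.0318, 0, 0, 0.02, -0.0033, 0.0318, 0, 0, 0.02, -0.0033, 0.0318, 0, 0, 0.02, -0.0033, 0.0318, 0, 0, 0.02, -0.0033, 0.0318, 0, 0, 0.02, -0.0033, 0.0318, 0, 0, 0.02, -0.0033, 0.0318, 0, 0, 0.02, -0.0033, 0.0318, 0, 0, 0.02, -0.0033, 0.0318, 0, 0, 0.02, -0.0033, 0.0318, 0, 0, 0.02, -0.0033, 0.0318, 0, 0, 0.02, -0.0033, 0.0318, 0, 0, 0.02, -0.0033, 0.0318, 0, 0, 0.02, -0.0018, 0.0182, 0.006, 0, 0.02, 0, 0, 0, 0, 0.02, 0, 0, 0, 0, 0.02, 0, 0, 0, 0]

```text
time: 15.58
eef_pos: [0.5864, -0.2694, 0.1997]
eef_rot: [-3.14, 0.001, 0.329]
wrist_force: [1.3, 0.9, -4.3]
width: 0.0308
finger_force: 30.0
```

```bash
python3 - <<'E'
from h import *
from workcell import r
go([.5874,-.2697,.0695])
yaw=-.36;im=[]
cs=[(circ(x,y,z,.032),(255,0,0)) for x,y in((.5224,.2598),(.4873,.1664)) for z in(.098,.09)]
im.append(overlay(r.camera("scene"),cs,(225,135,80,60),5,None));im.append(overlay(r.camera("top"),cs,(148,195,80,60),5,None))
s=r.observe();x,y,z=s["eef_pos"];z-=.0645
fs=[(circ(x,y,z+d,.027),(0,0,255)) for d in(0,.016)]
im.append(overlay(r.camera("scene"),fs,(158,195,80,60),5,None));im.append(cv2.resize(r.camera("wrist")["pixels"][:,:,::-1],(400,300)))
cv2.imwrite("pics/p5.png",np.vstack([np.hstack(im[:2]),np.hstack(im[2:])]))
E
```

```text
t 15.58 rot [-3.140e+00  1.100e-03  3.286e-01] tool d [0.001  0.0008 0.1302]
```

View pics/p5.png

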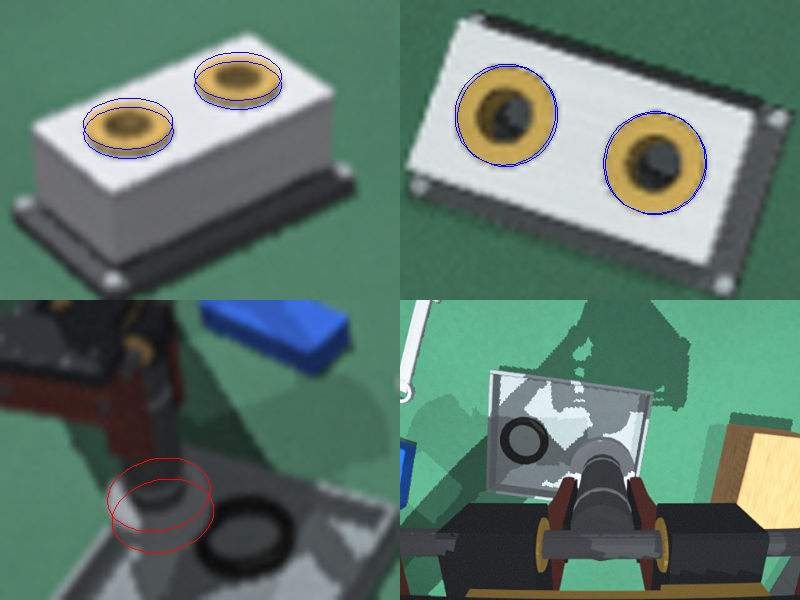

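Both flanges sit on the face and match the home outlines. The driver hangs upright over its tray place, so I'll lower it.

Emit:
drive_effector:
  rows: [0.02, 0.001, 0.0008, 0.01, 0, 0.02, 0, 0, 0.02, 0, 0.02, 0, 0, 0.02, 0, 0.02, 0, 0, 0.02, 0, 0.02, 0, 0, 0.02, 0, 0.02, 0, 0, 0.02, 0, 0.02, 0, 0, 0.01, 0, 0.02, 0, 0, 0.004, 0, 0.02, 0, 0, 0, 0, 0.02, 0, 0, 0, 0]

```text
time: 16.62
eef_pos: [0.5885, -0.2701, 0.0777]
eef_rot: [3.14, -0.001, 0.329]
wrist_force: [0.2, -0.0, -6.2]
width: 0.0314
finger_force: 30.0
```

Emit:
drive_effector:
  rows: [0.02, 0, 0, 0.002, 0, 0.02, 0, 0, 0.002, 0, 0.02, 0, 0, 0, 0]

```text
time: 16.87
eef_pos: [0.5883, -0.2702, 0.0733]
eef_rot: [3.141, -0.001, 0.329]
wrist_force: [-0.2, -1.3, -5.8]
width: 0.0315
finger_force: 30.0
```

Emit:
drive_effector:
  rows: [0.02, 0, 0, 0.001, 0, 0.02, 0, 0, 0.001, 0, 0.02, 0, 0, 0, 0]

```text
time: 17.12
eef_pos: [0.588, -0.27, 0.0705]
eef_rot: [-3.141, 0.0, 0.329]
wrist_force: [-0.1, -0.1, -5.8]
width: 0.0317
finger_force: 30.0
```

Emit:
drive_effector:
  rows: [0.02, 0, 0, 0.001, 0, 0.02, 0, 0, 0, 0]

```text
time: 17.28
eef_pos: [0.588, -0.27, 0.0694]
eef_rot: [-3.141, 0.0, 0.329]
wrist_force: [-0.0, 0.2, -4.6]
width: 0.0315
finger_force: 30.0
```

Emit:
drive_effector:
  rows: [0.02, 0, 0, 0.001, 0, 0.02, 0, 0, 0, 0]

```text
time: 17.45
eef_pos: [0.5881, -0.27, 0.0686]
eef_rot: [3.141, -0.0, 0.329]
wrist_force: [-0.2, 0.2, -5.3]
width: 0.0312
finger_force: 30.0
```

Emit:
drive_effector:
  rows: [0.02, 0, 0, 0.001, 0, 0.02, 0, 0, 0, 0]

```text
time: 17.62
eef_pos: [0.5881, -0.2701, 0.0685]
eef_rot: [3.141, -0.0, 0.329]
wrist_force: [-2.6, 1.0, -0.3]
width: 0.0316
finger_force: 30.0
```

Emit:
drive_effector:
  rows: [0.02, 0, 0, 0.001, 0, 0.02, 0, 0, 0, 0]

```text
time: 17.78
eef_pos: [0.5882, -0.2701, 0.0686]
eef_rot: [3.141, -0.001, 0.329]
wrist_force: [-2.9, 1.3, 4.2]
width: 0.0316
finger_force: 30.0
```

Emit:
drive_effector:
  rows: [0.02, 0, 0, -0.001, 0, 0.04, 0, 0, 0, 0, 0.05, 0, 0, 0, 0, 0.06, 0, 0, 0, 0, 0.088, 0, 0, 0, 0, 0.088, 0, 0, 0, 0, 0.088, 0, 0, 0, 0, 0.088, 0, 0, 0, 0, 0.088, 0, 0, 0, 0, 0.088, 0, 0, 0, 0]

```text
time: 18.62
eef_pos: [0.5881, -0.27, 0.0676]
eef_rot: [-3.142, -0.0, 0.329]
wrist_force: [0.5, 0.0, -0.6]
width: 0.0863
finger_force: 0.0
```

Emit:
drive_effector:
  rows: [0.088, 0, 0, -0.01, 0, 0.088, 0, 0, -0.02, 0, 0.088, 0, 0, -0.02, 0, 0.088, 0, 0, -0.02, 0, 0.088, 0, 0, -0.02, 0, 0.088, 0, 0, -0.02, 0, 0.088, 0, 0, -0.02, 0, 0.088, 0, 0, 0, 0, 0.088, 0, 0, 0, 0, 0.088, 0, 0, 0, 0]

```text
time: 19.45
eef_pos: [0.5878, -0.2699, 0.1966]
eef_rot: [-3.141, 0.001, 0.329]
wrist_force: [-0.5, 0.7, -0.5]
width: 0.0882
finger_force: 0.0
```

```bash
python3 - <<'E'
from h import *
from workcell import r
a=r.camera("scene")["pixels"][:,:,::-1];b=r.camera("wrist")["pixels"][:,:,::-1]
cv2.imwrite("pics/f.png",np.hstack([cv2.resize(a[120:300,120:320],(400,360)),cv2.resize(b,(400,360))]))
E
```

```text
(no output)
```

View pics/f.png

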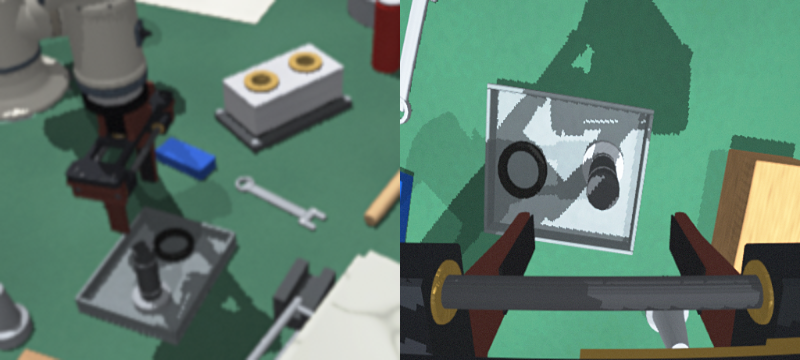

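The driver stands upright in the tray at about (148,285), both bushes are home, and the gripper is clear.

```bash
python3 -c "
from workcell import r
print(r.hand_in())"
```

```text
the job is handed in; nothing more can be done
None
```

Both bushes are pressed fully home (peak force about 24 N on bush_a and 22 N on bush_b, under the 35 N limit), the driver stands upright back in the tray and is released, and the job was handed in at about 19.5 s.

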